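# Turn the trophy-plate base and bolt it

## Task

The ceramic trophy plate rests on a round turning base. Push the base round by the posts on its rim until its V-notch squarely faces the grey bolt, then push the bolt by its knob, gently but firmly, until its nose is seated fully home in the notch; then take the hand away. Leave the base down on its pivot, do not press on the plate, and do not disturb the other things about.

Things in the scene. Friction and masses are not known exactly. Their poses are not given: they have to be found in the camera images.
- stand: Fixed dark wooden board, 200 x 200 x 20 mm, with a tail 74 mm wide at stand y = 100 to 200 mm, which carries the bolt between two white plastic runners 20 mm high. Origin: underside of the board, on the axis about which the base turns; z up. The bolt lies along stand y at stand x = 0.
- base: Loose round light-wood turning base, 150 mm across, 24 mm thick, on the board (underside at stand z = 20 mm), its spigot in a pivot hole with 2 mm play all round. Origin: centre of underside, on the turning axis; z up. It turns either way, any amount, held by friction alone: turning takes 2 to 10 N at a post; over 20 N is too rough. Base and plate weigh 0.6 to 0.9 kg. Its notch opens along its +x.
- post_a (a point): Centre of the top of one of the base's three like posts: upright, 12 mm in diameter, rising 45 mm above the base's top (to stand z = 89 mm), 64 mm from the turning axis. Seen from above they stand 60, 180 and 300 degrees counterclockwise from the notch; this one is at 180.
- notch_seat (a point): Point in the base's only notch, on the base's +x axis 71 mm from the turning axis, 15 mm above its underside: the centre of the bolt's nose comes here when fully home. The notch is a V from the top down to a dark foot 5 mm thick, 60 degrees between its flanks, 23 mm wide at the rim, 20 mm deep.
- bolt: Grey plastic bolt: bar 16 mm wide, 12 mm high, top at stand z = 41 mm; axes as the stand's. Slides to stand -y (to the base) against 2.5 N friction, stays where left. Starts drawn out, nose 5 to 8 mm clear of the rim; some 20 mm in it wedges on both notch flanks, the only stop. It seats firmly under 9 to 15 N at the knob held a moment; over 20 N is too rough.
- bolt_nose (a point): Centre of the bolt's round nose (8 mm radius), at mid height of the bar. If the notch is within about 5 mm of the bolt's line, the entering nose draws the base square.
- bolt_knob (a point): Centre of the top of the bolt's upright round knob: a post 16 mm in diameter that rises 43 mm above the bar (top at stand z = 84 mm), 54 mm behind the centre of the nose. Nothing taller than the bar stands behind it.
- plate: White ceramic trophy plate, 96 mm across, 14 mm high, lying loose on the middle of the base between the posts. Origin: centre of its underside. It turns with the base.
- cone: Bystander: hard green silicone marker cone, 66 mm across the foot, 75 mm high, on the table beside the stand. Origin: centre of its underside.
- ball_center (a point): Bystander: centre of a pink ball, 72 mm in diameter, in a small wooden ring on the left of the table.
- bail1: Bystander: turned wooden bail, 106 mm long, 13 mm thick, on the table at the stand's -x side beside the bolt's tail. Origin: underside of its barrel; lies along its x.
- bail2: Bystander: turned wooden bail, 106 mm long, 13 mm thick, on the table at the stand's +x side beside the bolt's tail. Origin: underside of its barrel; lies along its x.
- bail3: Bystander: turned wooden bail, 106 mm long, 13 mm thick, on the table by the stand's -y edge. Origin: underside of its barrel; lies along its x.
- bail4: Bystander: turned wooden bail, 106 mm long, 13 mm thick, on the table, well away at the robot's left. Origin: underside of its barrel; lies along its x.
Things that resemble listed ones, but are neither listed nor needed, are in the scene too. Of the things that look like the plate, the largest one is meant.

How it is judged:
On the way, in this order (a step that is already met when the one before it is completed fails the run):
1. the base is turned until the notch faces the bolt (seat point within 5 mm of the bolt's line) and stands still, the bolt still drawn out (x of notch_seat in the frame of stand between -0.005 and 0.005 m and y of notch_seat in the frame of stand above 0.05 m and y of bolt_nose in the frame of stand above 0.084 m and angular speed of base below 0.1 rad/s), for 0.2 s.
2. the bolt is pressed firmly home: nose within 2.5 mm of the seat point, pressing on the notch with over 5 N (horizontal distance between bolt_nose and notch_seat below 0.0025 m and contact force between bolt and base above 5 N), for 0.1 s.
At the end, for the whole second after the job is handed in: The bolt's nose is home in the notch (centre within 2.5 mm of the seat point), the notch within 3 mm of the bolt's line, the base at rest and flat on its pivot (within 4 mm, under 0.05 rad of tilt), and the plate lies flat within 8 mm of the base's centre (horizontal distance between bolt_nose and notch_seat below 0.0025 m and x of notch_seat in the frame of stand between -0.003 and 0.003 m and y of notch_seat in the frame of stand above 0.05 m and horizontal distance between base and stand below 0.004 m and angle between base's own z axis and vertical below 0.05 rad and linear speed of base below 0.02 m/s and angular speed of base below 0.1 rad/s and horizontal distance between plate and base below 0.008 m and angle between plate's own z axis and vertical below 0.1 rad); the robot touches nothing.
It fails at once if the bolt is pushed with more than 20 N (contact force between the fingers and bolt above 20 N).
It fails at once if the base is pushed with more than 20 N (contact force between the fingers and base above 20 N).
It fails at once if the ceramic plate is pressed by the robot (over 3 N) (contact force between the fingers and plate above 3 N).
It fails at once if the base is lifted or tipped off its pivot (z of base in the frame of stand above 0.026 m or angle between base's own z axis and vertical above 0.12 rad).
It fails at once if a bystander is knocked away (over 20 mm) (distance of any of bail1, bail2, bail3, bail4, cone, ball_center from where it was at the start of the episode above 0.02 m).
It also fails if it takes over 64 s, if anything falls off the work surface, if the arm or the gripper's body presses on something with over 40 N, if the wrist force passes 120 N, or if a joint passes its speed limit or range.

## Robot

A 6-joint arm with a two-finger parallel gripper is mounted at the origin on the work surface. World frame = base frame: x ahead of the robot, y to its left, z up, the work surface at z = 0. Lengths are in m, angles in rad, forces in N, time in s.
With the tool pointing down it reaches from about 0.4 to 0.825 m from the base axis. Payload 7 kg.
Tool frame: the origin (TCP) lies between the finger pads; the fingertips stand 22 mm ahead of it and the grasp point (between the pads) lies 3 mm ahead of it; z points along the fingers, y is the direction in which the jaws open and shut (so a half turn about z gives the same grasp; the last joint's range is limited). The gripper opens to 88 mm and grips with 3 to 60 N. Pads are 19 mm wide; open, the fingers measure 130 mm over their backs; the gripper's body (78 mm by 193 mm) begins 47 mm behind the grasp point.
Start: joints at [1.57, 0.359, 0.012, 0, -1.224, -0.288], TCP at [0.192, 0.647, 0.249] pointing down, gripper open.
Joint ranges: [-3.07, 3.07], [-1.43, 2.12], [-1.02, 1.25], [-3.03, 1.67], [-3.05, -0], [-3.03, 3.03]. Speed limits (rad/s): [2.39, 2.39, 3.01, 3.14, 3.14, 3.14].

## Interface

Orientations are given as [roll, pitch, yaw] about the fixed x, y, z axes, in that order (R = Rz(yaw) Ry(pitch) Rx(roll)).
In Python, from station import arm, optics gives the robot as it stands. The module is installed in compiled form; this text tells all that it offers.
- The arm moves only by the tool jog_arm, never from a script. Its argument "motion" is a list that holds one entry, the list of rows, each a list of 7 numbers: the shift along the tool's x, y, z in m, then the turn, a rotation vector about the tool's x, y, z in degrees, then the finger opening in m, from 0 to 0.0876. In form: [[[x, y, z, rx, ry, rz, grip], ...]]. A call has 1 to 8 rows; each row is the pose to reach, as a shift and turn from the pose measured when the call began, along the tool's axes at that moment; what a row does not reach only later rows make up. A row lasts 1/10 s, in which the tool goes at most 50 mm and 8.59 degrees, less where a joint would pass 70% of its speed; a pose out of reach is approached as far as the arm can. A call with a gripper value outside its range is refused whole. The fingers move at their own pace and stop on an object; "newtons" is the grip in N (left out, the last holds). Time passes only in rows, so rows that repeat a pose let the fingers close. It gives the time, the measured TCP pose, the force and the opening at its end, in the units of the state.
- arm.get_state(): the state, without advancing time (a new reading comes with each control period).
- optics.grab_frame(name): name is "scene" or "top"; returns the picture (384x512x3 uint8, red, green, blue); there is no depth.
- optics.camera_model(name): a dict with "mtx" (3x3 intrinsics, pixels), "R" (3x3) and "t" (3): a world point X has camera coordinates R X + t. Camera axes: x right, y down, z forward; pixel columns grow to the right and rows downward; lengths in m; the calibration is good to about 2 mm. A picture is of the moment at which its call begins. camera_model takes no time and is no camera call.
- arm.job_done(): hands the job in, once; it reports no verdict.
The state is a dict: "t": time; "q": joint angles; "qd": joint speeds; "joint_efforts": joint torques, N m; "eef_pos": TCP position; "ee_rot": TCP orientation; "force": force on the tool from outside, world axes, zero at the start; "moment": the same for the moment, N m; "width": finger opening in m.
Only numpy, scipy, OpenCV 4.12 (cv2) and the standard library are available. Lean on these libraries where they do the work, as an engineer would, in place of code of your own. Each camera call takes 0.05 s, during which the arm holds its last target.

## Working session

There is one attempt and no reset: what is moved stays moved. The work goes in short steps, Python scripts to look and compute and a tool call to move; the robot and the scene stay as the last step left them, time stands still between calls to the robot, and variables do not carry over. Pictures are saved under pics/ and viewed, and the job is handed in when it is done.

Besides the shell and the picture viewer there is one more tool, called after "Call:" by a JSON object that holds its "name" and its "arguments". jog_arm: Moves the arm, as the interface text tells. Its arguments: {"type":"object","properties":{"motion":{"type":"array","items":{"type":"array","items":{"type":"array","items":{"type":"number"}}}},"newtons":{"type":"number"}},"required":["motion"]}

```bash
mkdir -p pics
python3 - <<'E'
from station import arm, optics
import cv2, numpy as np
for n in("scene","top"):
    im=optics.grab_frame(n); cv2.imwrite(f"pics/{n}0.png",cv2.resize(im[...,::-1],(800,600),interpolation=cv2.INTER_CUBIC)); cv2.imwrite(f"pics/{n}0_raw.png",im[...,::-1])
    m=optics.camera_model(n); print(n,m["mtx"],m["R"],m["t"], -m["R"].T@m["t"])
print(arm.get_state())
E
```

```text
scene [[375.31457315   0.         257.03496778]
 [  0.         375.31457315 200.80431211]
 [  0.           0.           1.        ]] [[-0.7663382   0.64243279 -0.00242471]
 [ 0.52421338  0.62312718 -0.58044194]
 [-0.37138403 -0.4460859  -0.81429803]] [ 0.38062056 -0.29452952  1.18506245] [0.88619365 0.46764587 0.79495963]
top [[436.76906902   0.         249.09701259]
 [  0.         436.76906902 199.87329584]
 [  0.           0.           1.        ]] [[-0.00834853 -0.99957201  0.02803751]
 [-0.98163079  0.0028477  -0.19076918]
 [ 0.19060769 -0.02911513 -0.98123444]] [0.06547425 0.57775103 0.99715742] [0.37761894 0.09283333 1.08682655]
{'t': 0.1, 'q': array([ 1.57010723e+00,  3.59307496e-01,  1.11706140e-02, -3.02653759e-04,
       -1.22414502e+00, -2.88083347e-01]), 'qd': array([ 0.00039408, -0.0032134 ,  0.00166781,  0.00125223,  0.00077599,
       -0.00074721]), 'joint_efforts': array([-9.00665073e-04, -5.84164023e+01,  2.93751651e+01,  7.01545805e+00,
        1.01207089e-02, -5.63801746e-05]), 'eef_pos': array([0.19214429, 0.64664586, 0.24773122]), 'ee_rot': array([ 3.14008745e+00, -1.49305559e-04, -2.88875370e-01]), 'force': array([ 0.66666214, -0.38462413, -0.77689223]), 'moment': array([ 0.01261941, -0.01596994,  0.01566771]), 'width': 0.08762780874643243}
```

```bash
ls . pics
```

```text
.:
pics

pics:
scene0.png
scene0_raw.png
top0.png
top0_raw.png
```

View pics/scene0.png

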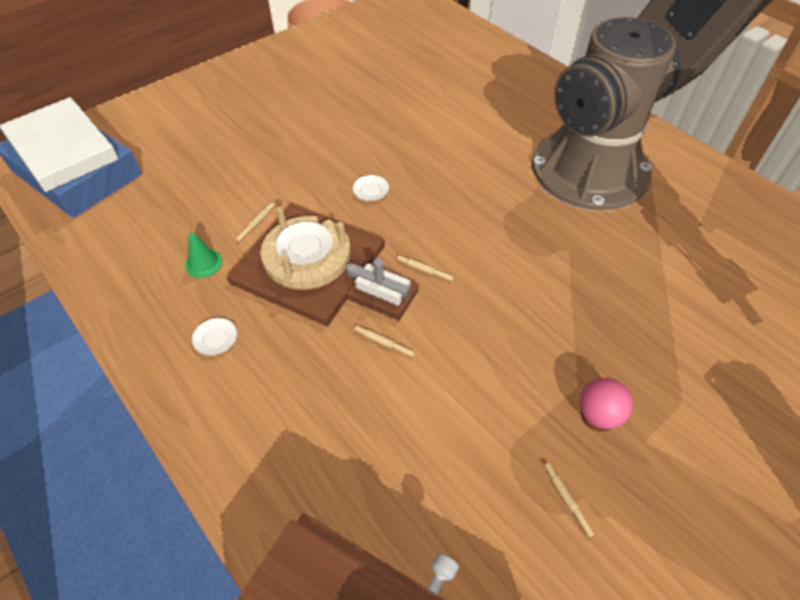

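View pics/top0.png

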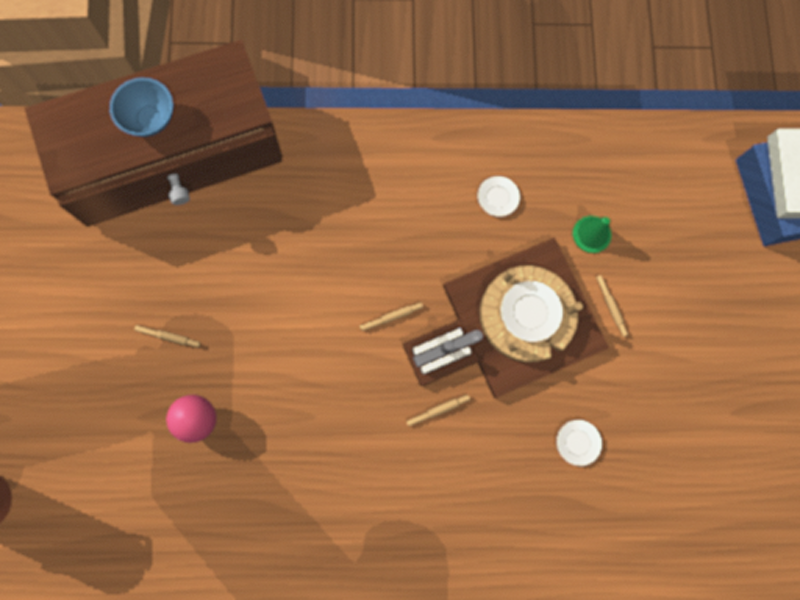

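The top view shows the board around (530,315) with its tail and bolt toward the left. The notch looks to be near (557,350). I'll zoom in.

Run:
```python
import cv2
a=cv2.imread("pics/top0_raw.png")[145:265,250:410]; cv2.imwrite("pics/topc0.png",cv2.resize(a,None,fx=5,fy=5,interpolation=cv2.INTER_CUBIC))
a=cv2.imread("pics/scene0_raw.png")[120:210,140:280]; cv2.imwrite("pics/scenec0.png",cv2.resize(a,None,fx=5.7,fy=5.7,interpolation=cv2.INTER_CUBIC))
```

```text
(no output)
```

View pics/topc0.png

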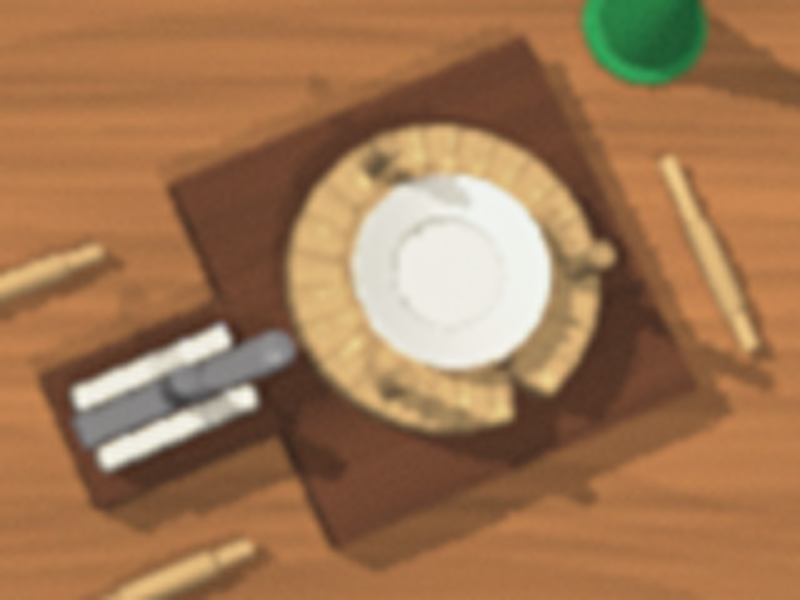

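View pics/scenec0.png

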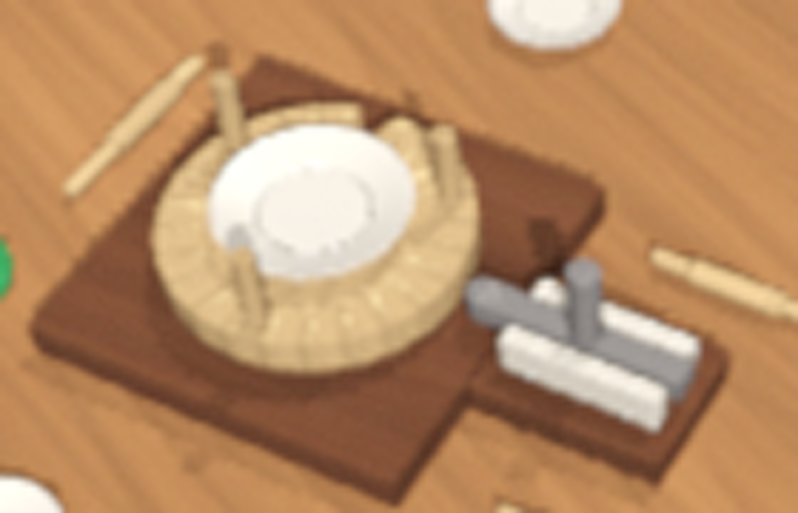

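```bash
cat > h.py <<'E'
import numpy as np, cv2
from scipy.optimize import least_squares
from station import arm, optics
C={n:optics.camera_model(n) for n in("scene","top")}
def proj(n,X):
    m=C[n]; p=(np.atleast_2d(X)@m["R"].T+m["t"])@m["mtx"].T; return p[:,:2]/p[:,2:]
def unproj(n,uv,z):
    m=C[n]; d=np.linalg.inv(m["mtx"])@np.r_[uv,1]; d=m["R"].T@d; c=-m["R"].T@m["t"]; return c+d*(z-c[2])/d[2]
def topc(u,v): return np.array([250+(u+.5)/5-.5,145+(v+.5)/5-.5])
def scc(u,v): return np.array([140+(u+.5)/5.7-.5,120+(v+.5)/5.7-.5])
E
python3 - <<'E'
from h import *
loc=np.array([[-.1,-.1],[.1,-.1],[.1,.1],[-.1,.1],[-.037,.2],[.037,.2]])
# top view: image up=+x, left=+y
pt=[(523,38),(695,385),(338,548),(170,187),(40,378),(98,508)]
W=np.array([unproj("top",topc(*p),.02)[:2] for p in pt]); print(W)
# tail direction = stand +y
for perm in ([0,1,2,3],):
    L=loc
    def f(x,L): 
        c,s=np.cos(x[2]),np.sin(x[2]); return (L@np.array([[c,s],[-s,c]])+x[:2]-W).ravel()
    for L in (loc, loc*[-1,1]):
        r=least_squares(f,[.5,-.1,0.3],args=(L,)); print(r.x,np.degrees(r.x[2]),r.fun.round(4))
# scene check
S=[unproj("scene",scc(*p),.02)[:2] for p in [(262,58),(605,195),(398,495),(35,330),(727,355),(655,470)]]; print(np.array(S))
print("knob",unproj("top",topc(180,385),.084),unproj("scene",scc(583,268),.084))
print("nose top", unproj("top",topc(278,347),.041))
print("posts top",[unproj("top",topc(*p),.089) for p in [(375,160),(605,250),(388,383)]])
print("posts scn",[unproj("scene",scc(*p),.089) for p in [(238,238),(218,75),(442,132)]])
print("notch", [unproj("top",topc(*p),.044) for p in [(515,412),(548,390),(513,375)]])
print("plate", unproj("top",topc(452,270),.058))
print("base", unproj("top",topc(445,278),.044))
E
```

```text
[[ 0.70845534 -0.20916043]
 [ 0.52878189 -0.28557104]
 [ 0.44927547 -0.1040064 ]
 [ 0.63039161 -0.02601189]
 [ 0.53368233  0.04060904]
 [ 0.46946165  0.01302763]]
[ 0.57952954 -0.15649314  0.40369863] 23.130227884035097 [-0.1816 -0.0786  0.182   0.0764  0.1829  0.0788 -0.1821 -0.0778 -0.0667
 -0.0277  0.0655  0.0289]
[ 0.57956061 -0.15647986  0.40420548] 23.15926777727802 [ 0.0024  0.0001 -0.0018 -0.0022 -0.001   0.0001  0.0018  0.0008  0.0012
  0.0013 -0.0026 -0.0002]
[[ 0.52880112 -0.28796533]
 [ 0.45357885 -0.10034041]
 [ 0.63535511 -0.02054816]
 [ 0.71008759 -0.20547117]
 [ 0.47313858  0.01333542]
 [ 0.54013243  0.0419329 ]]
knob [ 0.52076047 -0.02132384  0.084     ] [ 0.52368353 -0.0262064   0.084     ]
nose top [ 0.54535227 -0.07450906  0.041     ]
posts top [array([ 0.626988  , -0.11583577,  0.089     ]), array([ 0.5832573 , -0.22282793,  0.089     ]), array([ 0.52056308, -0.1174766 ,  0.089     ])]
posts scn [array([ 0.63115932, -0.13364557,  0.089     ]), array([ 0.58257387, -0.22448705,  0.089     ]), array([ 0.52456337, -0.12771248,  0.089     ])]
notch [array([ 0.51257906, -0.18817231,  0.044     ]), array([ 0.52324616, -0.20487843,  0.044     ]), array([ 0.5306667 , -0.18816897,  0.044     ])]
plate [ 0.57996827 -0.15746016  0.058     ]
base [ 0.57874095 -0.15722519  0.044     ]
```

```bash
cat >> h.py <<'E'
from scipy.spatial.transform import Rotation as Ro
def rows(targets):
    """targets: list of (x,y,z,yawdeg) world -> tool shift + rotvec deg from current pose, tool down"""
    s=arm.get_state(); R0=Ro.from_euler("xyz",s["ee_rot"])
    print("at",s["t"],s["eef_pos"].round(4),np.degrees(s["ee_rot"]).round(2),"q",s["q"].round(2),"F",s["force"].round(2),"w",round(s["width"],4))
    for x,y,z,yw in targets:
        d=R0.inv().apply(np.array([x,y,z])-s["eef_pos"])
        R1=Ro.from_euler("xyz",[np.pi,0,np.radians(yw)])
        print(d.round(4).tolist(),np.degrees((R0.inv()*R1).as_rotvec()).round(2).tolist())
E
python3 - <<'E'
from h import *
rows([(0.583,-0.223,0.249,-86.5),(0.583,-0.223,0.149,-86.5)])
E
```

```text
at 0.1 [0.1921 0.6466 0.2477] [ 1.7991e+02 -1.0000e-02 -1.6550e+01] q [ 1.57  0.36  0.01 -0.   -1.22 -0.29] F [ 0.67 -0.38 -0.78] w 0.0876
[0.6224, 0.7223, -0.0001] [0.07, -0.06, 69.95]
[0.6224, 0.7221, 0.0999] [0.07, -0.06, 69.95]
```

Call:
{"name": "jog_arm", "arguments": {"motion": [[[0.03, 0.035, 0, 0, 0, 5, 0.05], [0.06, 0.07, 0, 0, 0, 10, 0.03], [0.09, 0.105, 0, 0, 0, 15, 0.03], [0.12, 0.14, 0, 0, 0, 20, 0.03], [0.15, 0.175, 0, 0, 0, 25, 0.03], [0.18, 0.21, 0, 0, 0, 30, 0.03], [0.21, 0.245, 0, 0, 0, 35, 0.03], [0.24, 0.28, 0, 0, 0, 40, 0.03]]], "newtons": 10}}

```text
t: 0.9
eef_pos: [0.3427, 0.3079, 0.2481]
ee_rot: [3.141, -0.001, -0.99]
force: [0.6, 1.0, -0.4]
width: 0.0321
```

Run:
```python
from h import *
rows([(0.583,-0.223,0.249,-86.5),(0.583,-0.223,0.149,-86.5)])
```

```text
at 0.9 [0.3427 0.3079 0.2481] [ 1.7994e+02 -6.0000e-02 -5.6740e+01] q [ 1.16 -0.   -0.44  0.   -1.14 -0.58] F [ 0.56  1.02 -0.45] w 0.0321
[0.5757, 0.0902, -0.0002] [0.05, -0.07, 29.76]
[0.5756, 0.0901, 0.0998] [0.05, -0.07, 29.76]
```

Call:
{"name": "jog_arm", "arguments": {"motion": [[[0.045, 0.007, 0, 0, 0, 4, 0.03], [0.09, 0.014, 0, 0, 0, 8, 0.03], [0.135, 0.021, 0, 0, 0, 12, 0.03], [0.18, 0.028, 0, 0, 0, 16, 0.03], [0.225, 0.035, 0, 0, 0, 20, 0.03], [0.27, 0.042, 0, 0, 0, 24, 0.03], [0.315, 0.049, 0, 0, 0, 28, 0.03], [0.36, 0.056, 0, 0, 0, 29.8, 0.03]]]}}

```text
t: 1.7
eef_pos: [0.4935, -0.0257, 0.2485]
ee_rot: [3.141, -0.001, -1.513]
force: [0.3, 1.1, 0.8]
width: 0.0298
```

Run:
```python
from h import *
rows([(0.583,-0.223,0.249,-86.5),(0.583,-0.223,0.13,-86.5)])
```

```text
at 1.7 [ 0.4935 -0.0257  0.2485] [ 1.7998e+02 -7.0000e-02 -8.6680e+01] q [ 0.35  0.06 -0.38  0.   -1.14 -0.29] F [0.26 1.09 0.83] w 0.0298
[0.2021, -0.0779, -0.0003] [0.02, -0.07, -0.18]
[0.202, -0.078, 0.1187] [0.02, -0.07, -0.18]
```

Call:
{"name": "jog_arm", "arguments": {"motion": [[[0.042, -0.016, 0, 0, 0, 0, 0.03], [0.084, -0.032, 0, 0, 0, 0, 0.03], [0.126, -0.048, 0, 0, 0, 0, 0.03], [0.168, -0.064, 0, 0, 0, 0, 0.03], [0.202, -0.078, 0.02, 0, 0, 0, 0.03], [0.202, -0.078, 0.06, 0, 0, 0, 0.03], [0.202, -0.078, 0.1, 0, 0, 0, 0.03], [0.202, -0.078, 0.119, 0, 0, 0, 0.03]]]}}

```text
t: 2.5
eef_pos: [0.5806, -0.2231, 0.1253]
ee_rot: [3.136, 0.0, -1.515]
force: [-0.1, -0.8, 0.1]
width: 0.0299
```

Run:
```python
from h import *
a=optics.grab_frame("top")[145:265,250:410,::-1]; cv2.imwrite("pics/topc1.png",cv2.resize(a,None,fx=5,fy=5,interpolation=cv2.INTER_CUBIC))
a=optics.grab_frame("scene")[110:210,140:280,::-1]; cv2.imwrite("pics/scenec1.png",cv2.resize(a,None,fx=5.7,fy=5.7,interpolation=cv2.INTER_CUBIC))
rows([(0.583,-0.223,0.13,-86.5)])
```

```text
at 2.6 [ 0.5807 -0.2228  0.1259] [ 1.7959e+02  2.0000e-02 -8.6730e+01] q [-0.05  0.38 -0.26  0.   -0.94  0.11] F [-0.18  0.34 -0.6 ] w 0.0298
[0.0003, -0.0023, -0.0042] [0.41, 0.02, -0.23]
```

View pics/topc1.png

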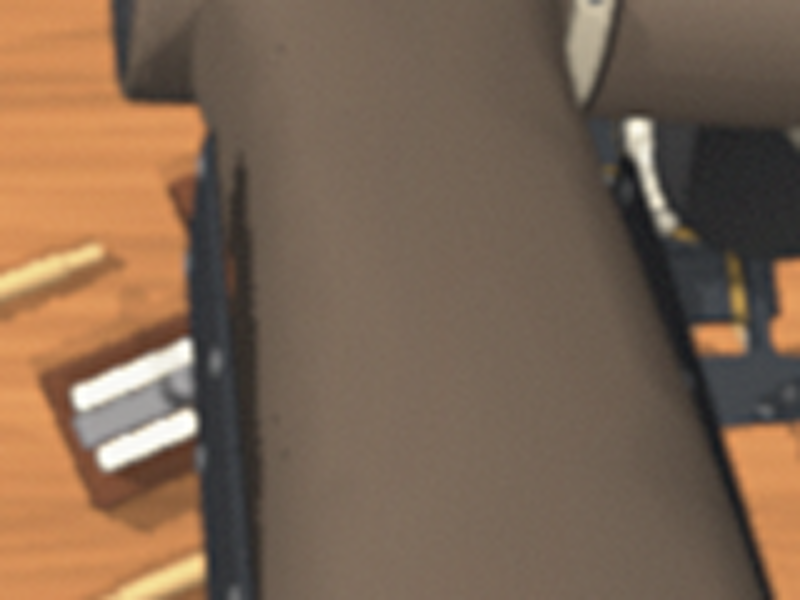

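View pics/scenec1.png

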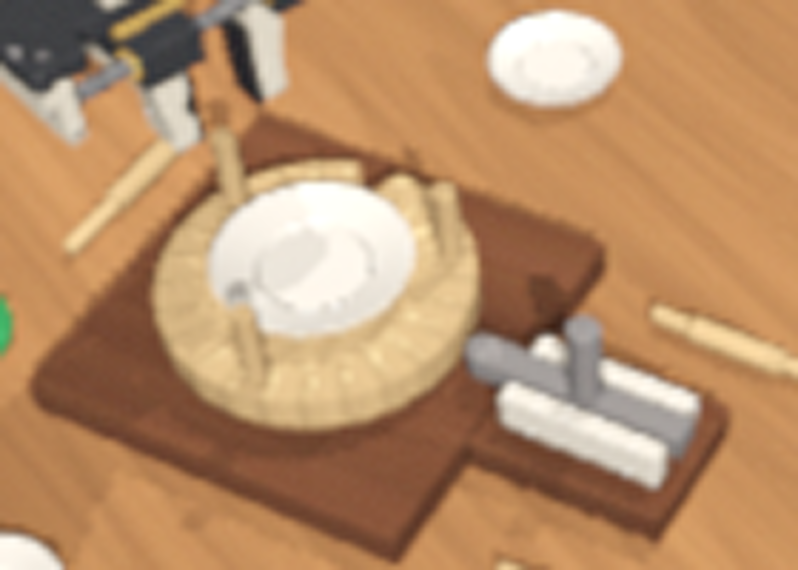

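Run:
```python
from h import *
s=arm.get_state(); R=Ro.from_euler("xyz",s["ee_rot"])
for y in (-.036,-.015,.015,.036):
  for x in (-.0095,.0095):
    p=s["eef_pos"]+R.apply([x,y,.022]); uv=proj("scene",p)[0]; print(y,x,p.round(3),((uv-[140,110]+.5)*5.7).round())
for a in (33.5,153.5,273.5):
    p=np.array([.581+.064*np.cos(np.radians(a)),-.155+.064*np.sin(np.radians(a)),.089]); uv=proj("scene",p)[0]; print(a,p.round(3),((uv-[140,110]+.5)*5.7).round(),((proj("top",p)[0]-[250,145]+.5)*5).round())
```

```text
-0.036 -0.0095 [ 0.616 -0.211  0.104] [167. 159.]
-0.036 0.0095 [ 0.617 -0.23   0.104] [142. 137.]
-0.015 -0.0095 [ 0.595 -0.212  0.104] [204. 136.]
-0.015 0.0095 [ 0.596 -0.231  0.104] [180. 114.]
0.015 -0.0095 [ 0.565 -0.214  0.104] [257. 104.]
0.015 0.0095 [ 0.566 -0.233  0.104] [233.  83.]
0.036 -0.0095 [ 0.544 -0.215  0.104] [294.  82.]
0.036 0.0095 [ 0.545 -0.234  0.104] [269.  61.]
33.5 [ 0.634 -0.12   0.089] [250. 318.] [383. 145.]
153.5 [ 0.524 -0.126  0.089] [446. 190.] [407. 377.]
273.5 [ 0.585 -0.219  0.089] [221. 141.] [597. 247.]
```

Call:
{"name": "jog_arm", "arguments": {"motion": [[[0, -0.003, 0.01, 0, 0, 0, 0.03], [0, -0.003, 0.02, 0, 0, 0, 0.03], [0, -0.003, 0.03, 0, 0, 0, 0.03], [0, -0.003, 0.038, 0, 0, 0, 0.03], [0, -0.003, 0.038, 0, 0, 0, 0.03]]]}}

```text
t: 3.1
eef_pos: [0.5827, -0.2225, 0.0867]
ee_rot: [3.133, 0.001, -1.514]
force: [-0.4, 0.3, -0.3]
width: 0.0297
```

```bash
cat >> h.py <<'E'
CEN=np.array([.581,-.155])
def arc(angs,r=.066,lead=.009,z=.087):
    T=[]
    for a in angs:
        t=np.radians(a); p=CEN+r*np.array([np.cos(t),np.sin(t)])+lead*np.array([np.sin(t),-np.cos(t)])
        T.append((p[0],p[1],z,a-360))
    rows(T)
E
python3 - <<'E'
from h import *
arc([273.5,270,265,260,255,250,245,240])
a=optics.grab_frame("scene")[110:210,140:280,::-1]; cv2.imwrite("pics/scenec2.png",cv2.resize(a,None,fx=5.7,fy=5.7,interpolation=cv2.INTER_CUBIC))
E
```

```text
at 3.1 [ 0.5827 -0.2225  0.0867] [ 1.7949e+02  4.0000e-02 -8.6740e+01] q [-0.05  0.42 -0.29  0.   -0.86  0.11] F [-0.39  0.27 -0.34] w 0.0297
[-0.0014, 0.0066, -0.0003] [0.51, 0.04, -0.24]
[-0.0021, 0.0106, -0.0002] [0.51, 0.03, 3.26]
[-0.0034, 0.0162, -0.0002] [0.51, 0.0, 8.26]
[-0.0053, 0.0217, -0.0001] [0.51, -0.02, 13.26]
[-0.0076, 0.0271, -0.0001] [0.51, -0.04, 18.26]
[-0.0104, 0.0322, -0.0] [0.51, -0.06, 23.26]
[-0.0136, 0.037, 0.0] [0.51, -0.09, 28.26]
[-0.0172, 0.0416, 0.0001] [0.51, -0.11, 33.26]
```

View pics/scenec2.png

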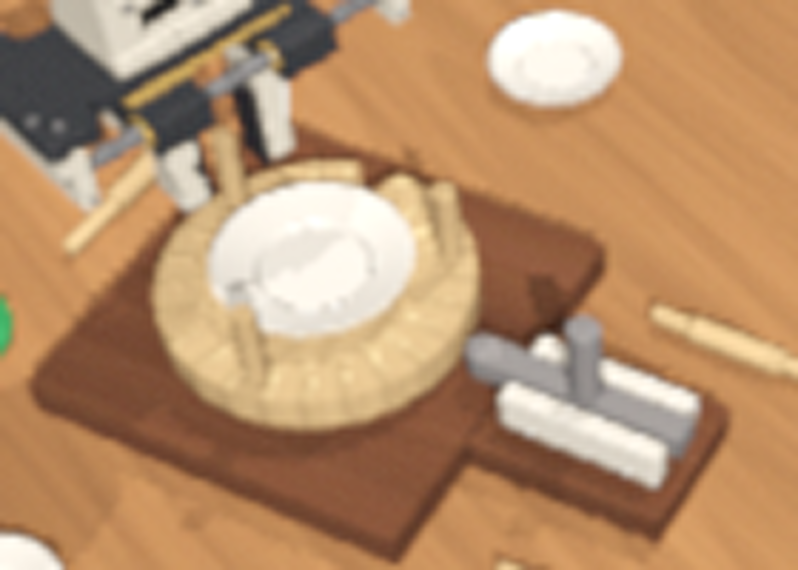

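The post at about (230,165) stands between the two fingers. I'll start the arc push now.

Call:
{"name": "jog_arm", "arguments": {"motion": [[[-0.001, 0.005, 0, 0, 0, 0, 0.03], [-0.0015, 0.0085, 0, 0, 0, 2, 0.03], [-0.002, 0.0115, 0, 0, 0, 4, 0.03], [-0.003, 0.0145, 0, 0, 0, 7, 0.03], [-0.0038, 0.0175, 0, 0, 0, 9.5, 0.03], [-0.0053, 0.0217, 0, 0, 0, 13.3, 0.03]]]}}

```text
t: 3.75
eef_pos: [0.5628, -0.219, 0.0888]
ee_rot: [3.138, -0.002, -1.747]
force: [3.7, -2.9, -2.6]
width: 0.0299
```

Run:
```python
from h import *
arc([256,252,248,244,240,236,232,228])
```

```text
at 3.75 [ 0.5628 -0.219   0.0888] [ 1.7980e+02 -1.1000e-01 -1.0011e+02] q [-0.05  0.39 -0.34  0.   -0.84 -0.13] F [ 3.68 -2.92 -2.59] w 0.0299
[-0.001, 0.0067, 0.0019] [0.2, -0.11, 3.89]
[-0.0021, 0.0113, 0.0019] [0.19, -0.12, 7.89]
[-0.0035, 0.0157, 0.0019] [0.19, -0.13, 11.89]
[-0.0052, 0.02, 0.0019] [0.19, -0.13, 15.89]
[-0.0072, 0.0242, 0.0019] [0.18, -0.14, 19.89]
[-0.0095, 0.0282, 0.0019] [0.18, -0.15, 23.89]
[-0.0121, 0.0321, 0.0019] [0.17, -0.15, 27.89]
[-0.0149, 0.0358, 0.0019] [0.17, -0.16, 31.89]
```

Contact force is about 4–5 N, as expected. I'll carry on along the arc.

Call:
{"name": "jog_arm", "arguments": {"motion": [[[-0.001, 0.006, 0.001, 0, 0, 3.9, 0.03], [-0.002, 0.011, 0.002, 0, 0, 7.9, 0.03], [-0.0035, 0.0157, 0.002, 0, 0, 11.9, 0.03], [-0.0052, 0.02, 0.002, 0, 0, 15.9, 0.03], [-0.0072, 0.0242, 0.002, 0, 0, 19.9, 0.03], [-0.0095, 0.0282, 0.002, 0, 0, 23.9, 0.03], [-0.012, 0.032, 0.002, 0, 0, 27.9, 0.03], [-0.015, 0.0358, 0.002, 0, 0, 31.9, 0.03]]]}}

```text
t: 4.55
eef_pos: [0.5311, -0.1986, 0.0883]
ee_rot: [-3.14, -0.002, -2.307]
force: [2.2, -4.0, 1.1]
width: 0.03
```

Run:
```python
from h import *
arc([224,220,216,212,208,204,200,196])
a=optics.grab_frame("scene")[110:210,140:280,::-1]; cv2.imwrite("pics/scenec3.png",cv2.resize(a,None,fx=5.7,fy=5.7,interpolation=cv2.INTER_CUBIC))
```

```text
at 4.55 [ 0.5311 -0.1986  0.0883] [-1.7994e+02 -1.3000e-01 -1.3216e+02] q [-0.01  0.34 -0.43  0.   -0.8  -0.73] F [ 2.16 -3.98  1.14] w 0.03
[-0.0006, 0.0057, 0.0013] [-0.07, -0.12, 3.84]
[-0.0017, 0.0102, 0.0013] [-0.07, -0.12, 7.84]
[-0.0031, 0.0146, 0.0013] [-0.08, -0.12, 11.84]
[-0.0048, 0.019, 0.0013] [-0.08, -0.12, 15.84]
[-0.0068, 0.0231, 0.0013] [-0.09, -0.11, 19.84]
[-0.0091, 0.0272, 0.0013] [-0.09, -0.11, 23.84]
[-0.0117, 0.0311, 0.0012] [-0.09, -0.11, 27.84]
[-0.0145, 0.0347, 0.0012] [-0.1, -0.1, 31.84]
```

View pics/scenec3.png

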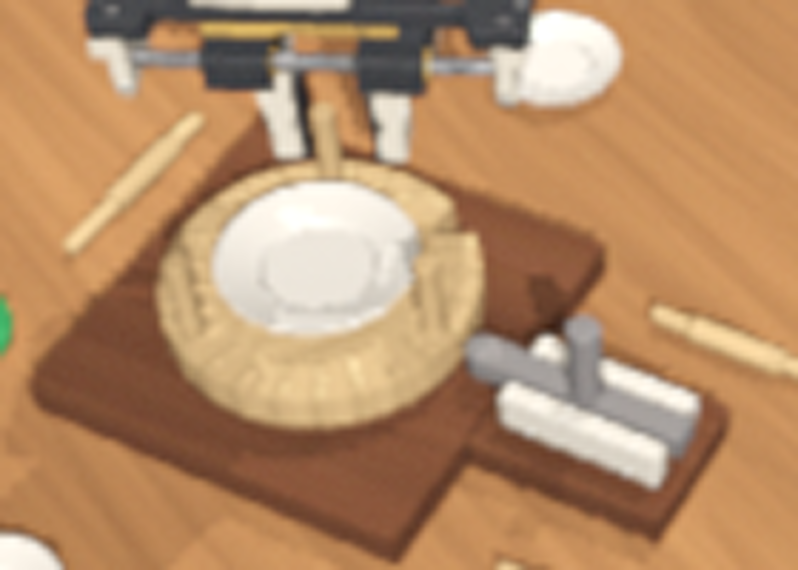

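The base is turning: the notch is now at about (455,235), and the post is against the left finger. I'll continue.

Call:
{"name": "jog_arm", "arguments": {"motion": [[[-0.0006, 0.0057, 0.001, 0, 0, 3.9, 0.03], [-0.0017, 0.0102, 0.001, 0, 0, 7.9, 0.03], [-0.003, 0.0146, 0.001, 0, 0, 11.9, 0.03], [-0.0048, 0.019, 0.001, 0, 0, 15.9, 0.03], [-0.0068, 0.0231, 0.001, 0, 0, 19.9, 0.03], [-0.009, 0.0272, 0.001, 0, 0, 23.9, 0.03], [-0.0117, 0.031, 0.001, 0, 0, 27.9, 0.03], [-0.0145, 0.0347, 0.001, 0, 0, 31.9, 0.03]]]}}

```text
t: 5.4
eef_pos: [0.5153, -0.1644, 0.0882]
ee_rot: [-3.139, 0.0, -2.869]
force: [1.4, -4.0, 1.3]
width: 0.0297
```

Run:
```python
from h import *
arc([196,193,190,187,184,181,178,175])
```

```text
at 5.4 [ 0.5153 -0.1644  0.0882] [-1.7984e+02  2.0000e-02 -1.6436e+02] q [ 0.06  0.3  -0.49  0.   -0.78 -1.36] F [ 1.41 -3.96  1.28] w 0.0297
[0.0002, -0.0001, 0.0012] [-0.16, 0.02, -0.36]
[-0.0003, 0.0033, 0.0012] [-0.16, 0.02, 2.64]
[-0.001, 0.0068, 0.0012] [-0.16, 0.03, 5.64]
[-0.0019, 0.0101, 0.0012] [-0.16, 0.03, 8.64]
[-0.003, 0.0134, 0.0012] [-0.16, 0.04, 11.64]
[-0.0042, 0.0167, 0.0012] [-0.16, 0.04, 14.64]
[-0.0056, 0.0199, 0.0012] [-0.16, 0.05, 17.64]
[-0.0072, 0.023, 0.0011] [-0.16, 0.05, 20.64]
```

Call:
{"name": "jog_arm", "arguments": {"motion": [[[-0.0003, 0.0033, 0.001, 0, 0, 2.6, 0.03], [-0.001, 0.0068, 0.001, 0, 0, 5.6, 0.03], [-0.0019, 0.0101, 0.001, 0, 0, 8.6, 0.03], [-0.003, 0.0134, 0.001, 0, 0, 11.6, 0.03], [-0.0042, 0.0167, 0.001, 0, 0, 14.6, 0.03], [-0.0042, 0.0167, 0.001, 0, 0, 14.6, 0.03]]]}}

```text
t: 6.0
eef_pos: [0.5153, -0.1471, 0.0879]
ee_rot: [-3.139, 0.003, -3.122]
force: [0.7, -1.2, 0.7]
width: 0.0297
```

Run:
```python
from h import *
a=optics.grab_frame("scene")[110:210,140:280,::-1]; cv2.imwrite("pics/scenec4.png",cv2.resize(a,None,fx=5.7,fy=5.7,interpolation=cv2.INTER_CUBIC))
a=optics.grab_frame("top")[145:265,250:410,::-1]; cv2.imwrite("pics/topc4.png",cv2.resize(a,None,fx=5,fy=5,interpolation=cv2.INTER_CUBIC))
arc([178,177,176,175,174,173,172])
```

```text
at 6.1 [ 0.5149 -0.1471  0.0875] [-1.7986e+02  1.0000e-01 -1.7882e+02] q [ 0.09  0.29 -0.5   0.   -0.77 -1.64] F [ 0.69 -0.73  0.94] w 0.0297
[-0.0005, 0.0034, 0.0005] [-0.14, 0.11, 3.18]
[-0.0007, 0.0046, 0.0005] [-0.14, 0.11, 4.18]
[-0.001, 0.0057, 0.0005] [-0.14, 0.11, 5.18]
[-0.0012, 0.0068, 0.0005] [-0.14, 0.11, 6.18]
[-0.0015, 0.008, 0.0005] [-0.14, 0.11, 7.18]
[-0.0018, 0.0091, 0.0005] [-0.14, 0.11, 8.18]
[-0.0022, 0.0102, 0.0005] [-0.14, 0.11, 9.18]
```

View pics/scenec4.png

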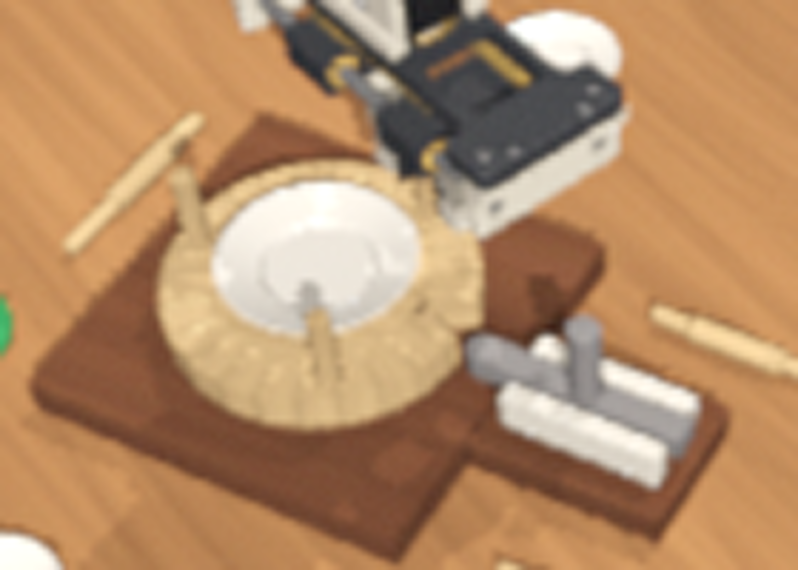

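View pics/topc4.png

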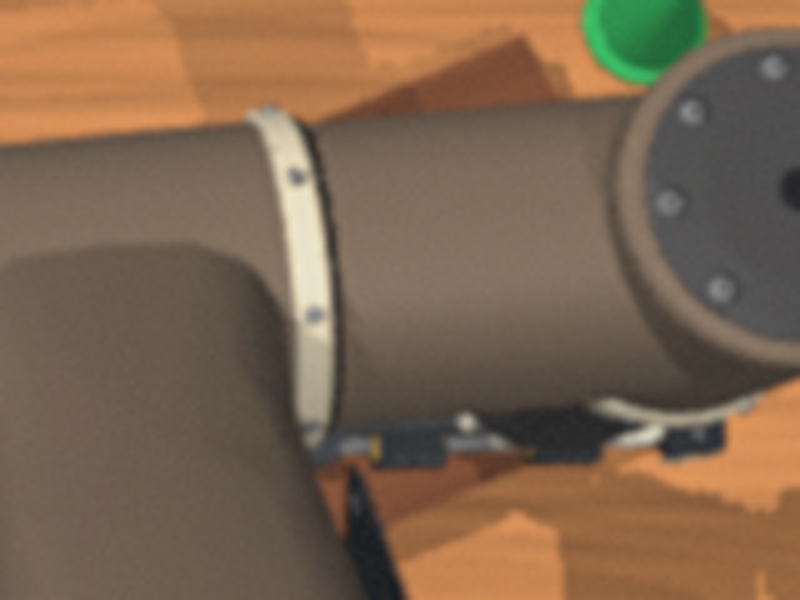

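Run:
```python
from h import *
for n in (124,121,118,113):
  for o in (60,300-120+0,300):
    a=np.radians(n+ {60:60,180:180,300:300}[o])
    p=np.r_[CEN+.064*np.array([np.cos(a),np.sin(a)]),.089]; b=p.copy(); b[2]=.044
    print(n,o,((proj("scene",p)[0]-[140,110]+.5)*5.7).round(),((proj("scene",b)[0]-[140,110]+.5)*5.7).round())
  a=np.radians(n); 
  for rr,da in((.075,-8.8),(.075,8.8),(.055,0)):
    p=np.r_[CEN+rr*np.array([np.cos(a+np.radians(da)),np.sin(a+np.radians(da))]),.044]; print("  notch",((proj("scene",p)[0]-[140,110]+.5)*5.7).round())
```

```text
124 60 [415. 144.] [424. 212.]
124 180 [175. 186.] [193. 254.]
124 300 [327. 319.] [340. 384.]
  notch [461. 332.]
  notch [477. 296.]
  notch [430. 306.]
121 60 [419. 148.] [428. 216.]
121 180 [178. 181.] [196. 249.]
121 300 [320. 320.] [333. 385.]
  notch [457. 338.]
  notch [475. 302.]
  notch [428. 310.]
118 60 [423. 152.] [432. 220.]
118 180 [182. 176.] [199. 244.]
118 300 [312. 321.] [326. 386.]
  notch [452. 344.]
  notch [473. 309.]
  notch [425. 314.]
113 60 [430. 159.] [439. 226.]
113 180 [188. 168.] [206. 236.]
113 300 [299. 322.] [313. 387.]
  notch [443. 353.]
  notch [469. 319.]
  notch [420. 322.]
```

Call:
{"name": "jog_arm", "arguments": {"motion": [[[-0.0003, 0.002, 0.0005, 0, 0, 2, 0.03], [-0.0006, 0.004, 0.0005, 0, 0, 3.5, 0.03], [-0.001, 0.0055, 0.0005, 0, 0, 5, 0.03], [-0.001, 0.0055, 0.0005, 0, 0, 5, 0.03], [-0.001, 0.0055, 0.0005, 0, 0, 5, 0.03]]]}}

```text
t: 6.6
eef_pos: [0.516, -0.1418, 0.0872]
ee_rot: [-3.139, 0.002, 3.076]
force: [0.5, -4.7, 2.9]
width: 0.0302
```

Run:
```python
from h import *
a=optics.grab_frame("scene")[110:210,140:280,::-1]; cv2.imwrite("pics/scenec5.png",cv2.resize(a,None,fx=5.7,fy=5.7,interpolation=cv2.INTER_CUBIC))
arc([176,175,174,173,172,171])
```

```text
at 6.65 [ 0.5159 -0.1418  0.0872] [-1.7986e+02  1.3000e-01  1.7624e+02] q [ 0.1   0.29 -0.5   0.   -0.77 -1.74] F [ 0.25 -4.91  3.09] w 0.0298
[0.0002, 0.0004, 0.0002] [-0.14, 0.13, 0.24]
[0.0, 0.0016, 0.0002] [-0.14, 0.13, 1.24]
[-0.0002, 0.0027, 0.0002] [-0.14, 0.13, 2.24]
[-0.0004, 0.0038, 0.0002] [-0.14, 0.13, 3.24]
[-0.0006, 0.005, 0.0002] [-0.14, 0.14, 4.24]
[-0.0009, 0.0061, 0.0002] [-0.14, 0.14, 5.24]
```

View pics/scenec5.png

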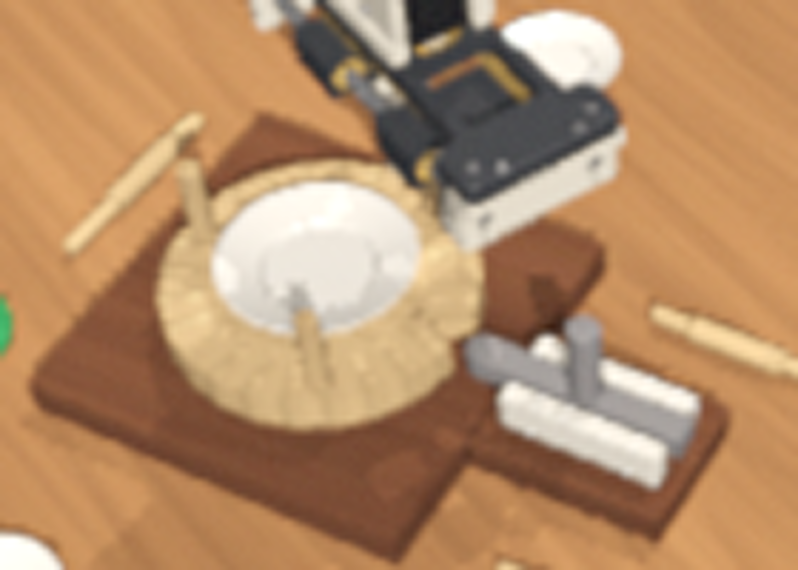

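The posts at (187,165) and (306,312) put the notch at about 115.5°. The target is 113.2°, so I'll nudge 2–3° more and then back off to get a clear top view.

Call:
{"name": "jog_arm", "arguments": {"motion": [[[-0.0001, 0.001, 0.0002, 0, 0, 1, 0.03], [-0.0002, 0.002, 0.0002, 0, 0, 2, 0.03], [-0.0003, 0.0027, 0.0002, 0, 0, 2.2, 0.03], [-0.0003, 0.0027, 0.0002, 0, 0, 2.2, 0.03], [-0.0003, 0.0027, 0.0002, 0, 0, 2.2, 0.03]]]}}

```text
t: 7.15
eef_pos: [0.5164, -0.1391, 0.0869]
ee_rot: [-3.139, 0.002, 3.038]
force: [0.9, -3.9, 2.5]
width: 0.0298
```

Run:
```python
from h import *
a=optics.grab_frame("scene")[110:210,140:280,::-1]; cv2.imwrite("pics/scenec6.png",cv2.resize(a,None,fx=5.7,fy=5.7,interpolation=cv2.INTER_CUBIC))
arc([176,175,174,173,172,171])
```

```text
at 7.2 [ 0.5163 -0.1391  0.0869] [-1.7987e+02  1.3000e-01  1.7405e+02] q [ 0.11  0.29 -0.5   0.   -0.77 -1.78] F [ 0.64 -3.73  2.63] w 0.03
[0.0003, -0.0024, -0.0001] [-0.14, 0.13, -1.95]
[0.0002, -0.0012, -0.0001] [-0.14, 0.13, -0.95]
[0.0, -0.0001, -0.0001] [-0.13, 0.13, 0.05]
[-0.0001, 0.0011, -0.0001] [-0.13, 0.13, 1.05]
[-0.0003, 0.0022, -0.0001] [-0.13, 0.13, 2.05]
[-0.0005, 0.0034, -0.0001] [-0.13, 0.13, 3.05]
```

View pics/scenec6.png

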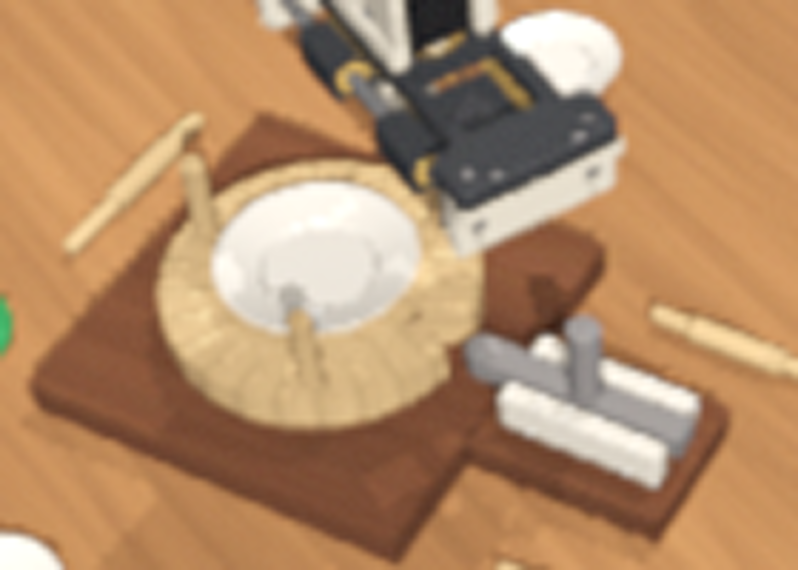

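Call:
{"name": "jog_arm", "arguments": {"motion": [[[0, -0.004, 0, 0, 0, 0, 0.03], [0, -0.008, 0, 0, 0, 0, 0.03], [0, -0.008, -0.01, 0, 0, 0, 0.03], [0, -0.008, -0.03, 0, 0, 0, 0.03], [0, -0.008, -0.06, 0, 0, 0, 0.03], [0, -0.008, -0.1, 0, 0, 0, 0.03], [0, -0.008, -0.13, 0, 0, 0, 0.03]]]}}

```text
t: 7.9
eef_pos: [0.5155, -0.1467, 0.2199]
ee_rot: [-3.139, 0.004, 3.038]
force: [1.0, -1.0, 0.5]
width: 0.0298
```

Run:
```python
from h import *
rows([(.47,.10,.21,174-360+80),(.47,.10,.21,-66.8)])
```

```text
at 7.9 [ 0.5155 -0.1467  0.2199] [-179.88    0.23  174.05] q [ 0.09  0.15 -0.34  0.   -1.08 -1.77] F [ 1.02 -1.04  0.49] w 0.0298
[0.0708, 0.2407, 0.0091] [-0.26, 0.11, -79.95]
[0.0708, 0.2407, 0.0091] [-0.31, 0.01, -119.15]
```

Call:
{"name": "jog_arm", "arguments": {"motion": [[[0.009, 0.03, 0, 0, 0, -8, 0.0], [0.018, 0.06, 0, 0, 0, -16, 0.0], [0.027, 0.09, 0, 0, 0, -24, 0.0], [0.036, 0.12, 0, 0, 0, -32, 0.0], [0.045, 0.15, 0, 0, 0, -40, 0.0], [0.054, 0.18, 0, 0, 0, -48, 0.0], [0.063, 0.21, 0, 0, 0, -56, 0.0], [0.0708, 0.24, 0, 0, 0, -64, 0.0]]]}}

```text
t: 8.7
eef_pos: [0.4692, 0.1005, 0.2197]
ee_rot: [-3.137, 0.0, -2.123]
force: [-0.5, 0.4, 0.0]
width: 0.0001
```

Run:
```python
from h import *
a=optics.grab_frame("scene")[110:210,140:280,::-1]; cv2.imwrite("pics/scenec7.png",cv2.resize(a,None,fx=5.7,fy=5.7,interpolation=cv2.INTER_CUBIC))
a=optics.grab_frame("top")[145:265,250:410,::-1]; cv2.imwrite("pics/topc7.png",cv2.resize(a,None,fx=5,fy=5,interpolation=cv2.INTER_CUBIC))
```

```text
(no output)
```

View pics/scenec7.png

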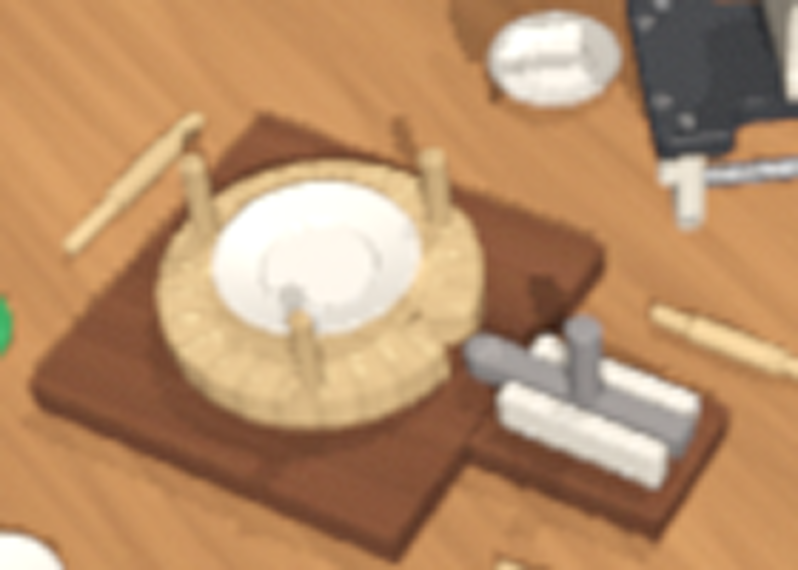

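View pics/topc7.png

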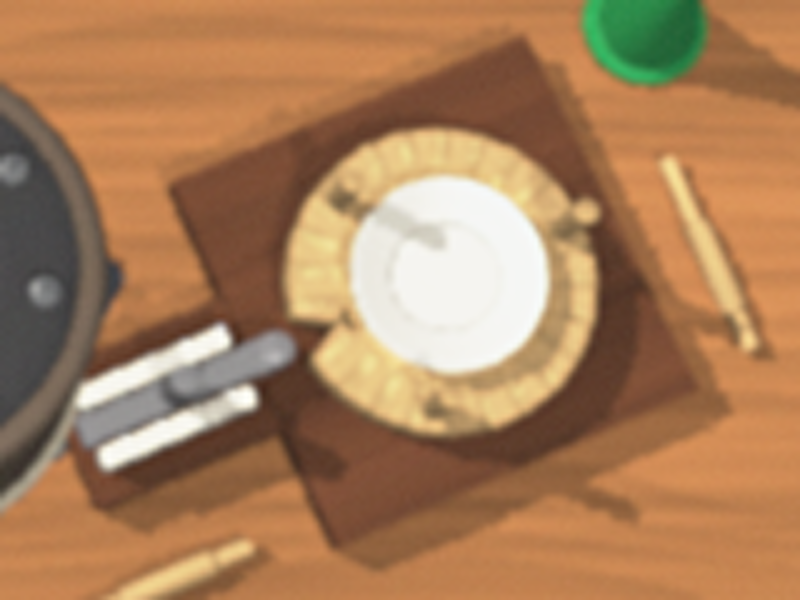

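The top view shows the notch mouth centred at (302,340), with its apex at about (340,325). The bolt axis extended from the nose at (278,347) passes (302,337), so the notch is within 1–2 mm of the line. Next I'll go behind the knob.

Run:
```python
from h import *
rows([(.5107,.0036,.13,-66.8),(.5107,.0036,.074,-66.8)])
```

```text
at 8.8 [0.4696 0.1019 0.2198] [-1.7974e+02  6.0000e-02 -1.2153e+02] q [ 0.63  0.05 -0.45  0.   -1.06 -1.18] F [ 0.15 -0.37  0.96] w 0.0005
[0.0624, -0.0861, 0.0901] [-0.27, -0.07, -54.73]
[0.0625, -0.0858, 0.1461] [-0.27, -0.07, -54.73]
```

Call:
{"name": "jog_arm", "arguments": {"motion": [[[0, 0, 0, 0, 0, -8, 0], [0.01, -0.014, 0, 0, 0, -16, 0], [0.02, -0.028, 0, 0, 0, -24, 0], [0.03, -0.042, 0, 0, 0, -32, 0], [0.04, -0.056, 0.02, 0, 0, -40, 0], [0.05, -0.07, 0.04, 0, 0, -48, 0], [0.0624, -0.086, 0.06, 0, 0, -54.7, 0], [0.0624, -0.086, 0.09, 0, 0, -54.7, 0]]]}}

```text
t: 9.6
eef_pos: [0.5119, 0.002, 0.1308]
ee_rot: [-3.136, -0.004, -1.165]
force: [-0.3, 0.3, -0.5]
width: 0.0004
```

Run:
```python
from h import *
rows([(.5107,.0036,.13,-66.8),(.5107,.0036,.074,-66.8)])
a=optics.grab_frame("scene")[110:210,160:300,::-1]; cv2.imwrite("pics/scenec8.png",cv2.resize(a,None,fx=5.7,fy=5.7,interpolation=cv2.INTER_CUBIC))
```

```text
at 9.6 [0.5119 0.002  0.1308] [-179.65   -0.2   -66.74] q [ 0.39  0.2  -0.51  0.   -0.85  0.01] F [-0.29  0.29 -0.45] w 0.0004
[-0.002, 0.0005, 0.0007] [-0.35, -0.2, 0.06]
[-0.0022, 0.0008, 0.0567] [-0.35, -0.2, 0.06]
```

View pics/scenec8.png

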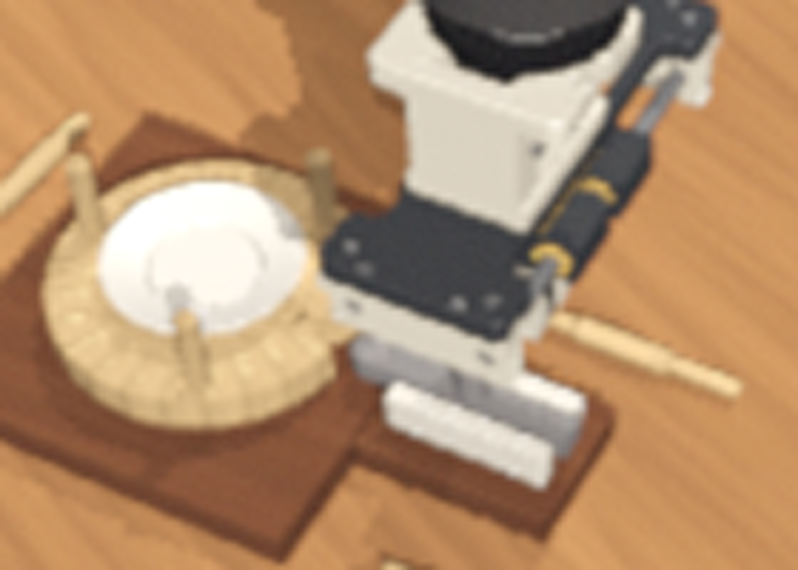

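Call:
{"name": "jog_arm", "arguments": {"motion": [[[-0.003, 0.0007, 0.015, 0, 0, 0, 0], [-0.003, 0.0007, 0.03, 0, 0, 0, 0], [-0.003, 0.0007, 0.042, 0, 0, 0, 0], [-0.003, 0.0007, 0.05, 0, 0, 0, 0], [-0.003, 0.0007, 0.056, 0, 0, 0, 0], [-0.003, 0.0007, 0.056, 0, 0, 0, 0]]]}}

```text
t: 10.25
eef_pos: [0.5063, 0.0042, 0.069]
ee_rot: [3.139, -0.002, -1.17]
force: [0.0, -0.1, 0.3]
width: 0.0003
```

Run:
```python
from h import *
rows([(.5225,-.024,.074,-66.8),(.581,-.155,.074,-66.8)])
a=optics.grab_frame("scene")[110:210,160:300,::-1]; cv2.imwrite("pics/scenec9.png",cv2.resize(a,None,fx=5.7,fy=5.7,interpolation=cv2.INTER_CUBIC))
```

```text
at 10.25 [0.5063 0.0042 0.069 ] [ 1.7986e+02 -9.0000e-02 -6.7050e+01] q [ 0.4   0.28 -0.58  0.   -0.71  0.  ] F [ 0.04 -0.11  0.33] w 0.0003
[0.0323, -0.0039, -0.0049] [0.14, -0.09, -0.25]
[0.1757, -0.0067, -0.0047] [0.14, -0.09, -0.25]
```

View pics/scenec9.png

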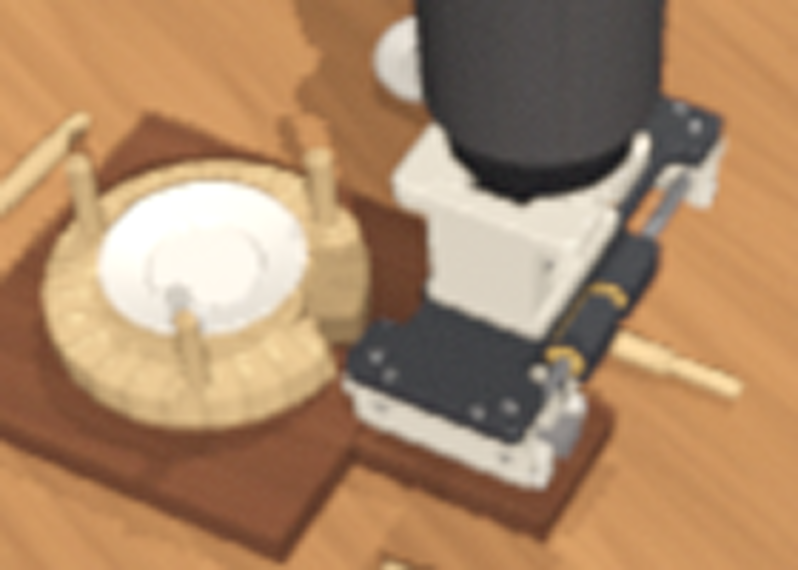

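Call:
{"name": "jog_arm", "arguments": {"motion": [[[0, -0.004, -0.003, 0, 0, 0, 0], [0.004, -0.004, -0.004, 0, 0, 0, 0], [0.008, -0.004, -0.004, 0, 0, 0, 0], [0.012, -0.004, -0.004, 0, 0, 0, 0], [0.014, -0.004, -0.004, 0, 0, 0, 0], [0.016, -0.004, -0.004, 0, 0, 0, 0], [0.018, -0.004, -0.004, 0, 0, 0, 0], [0.02, -0.004, -0.004, 0, 0, 0, 0]]]}}

```text
t: 11.1
eef_pos: [0.5178, -0.0127, 0.0734]
ee_rot: [3.139, -0.001, -1.17]
force: [-1.6, 2.7, 0.2]
width: 0.0005
```

```bash
cat >> h.py <<'E'
def pf():
    s=arm.get_state(); u=np.array([np.cos(np.radians(-66.8)),np.sin(np.radians(-66.8))])
    print("push",-(s["force"][:2]@u).round(2),"lat",(s["force"][:2]@[-u[1],u[0]]).round(2),"along",((s["eef_pos"][:2]-CEN)@-u*1000).round(1),"x",((s["eef_pos"][:2]-CEN)@[-u[1],u[0]]*1000).round(1),s["eef_pos"].round(4),s["t"])
E
python3 -c "
from h import *
pf()"
```

```text
push 3.12 lat -0.39 along 155.7 x -2.0 [ 0.5178 -0.0127  0.0734] 11.1
```

Call:
{"name": "jog_arm", "arguments": {"motion": [[[0.0015, 0, 0, 0, 0, 0, 0], [0.003, 0, 0, 0, 0, 0, 0], [0.0045, 0, 0, 0, 0, 0, 0], [0.006, 0, 0, 0, 0, 0, 0], [0.007, 0, 0, 0, 0, 0, 0], [0.008, 0, 0, 0, 0, 0, 0]]]}}

```text
t: 11.7
eef_pos: [0.521, -0.0201, 0.0734]
ee_rot: [3.139, -0.001, -1.17]
force: [-1.3, 2.4, 0.2]
width: 0.0005
```

```bash
python3 -c "
from h import *
pf()
a=optics.grab_frame('scene')[110:210,160:300,::-1]; cv2.imwrite('pics/scenec10.png',cv2.resize(a,None,fx=5.7,fy=5.7,interpolation=cv2.INTER_CUBIC))"
```

```text
push 2.77 lat -0.26 along 147.6 x -2.0 [ 0.521  -0.0201  0.0734] 11.7
```

View pics/scenec10.png

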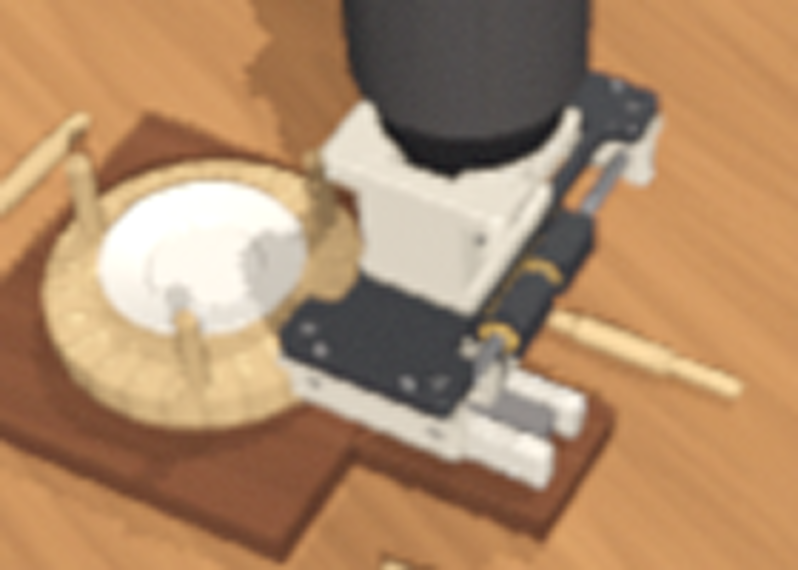

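Call:
{"name": "jog_arm", "arguments": {"motion": [[[0.0008, 0, 0, 0, 0, 0, 0], [0.0016, 0, 0, 0, 0, 0, 0], [0.0024, 0, 0, 0, 0, 0, 0], [0.003, 0, 0, 0, 0, 0, 0]]]}}

```text
t: 12.15
eef_pos: [0.5222, -0.023, 0.0734]
ee_rot: [3.139, -0.001, -1.17]
force: [-0.8, 1.5, 1.8]
width: 0.0003
```

```bash
python3 -c "
from h import *
pf()"
```

```text
push 1.73 lat -0.17 along 144.5 x -2.0 [ 0.5222 -0.023   0.0734] 12.15
```

Call:
{"name": "jog_arm", "arguments": {"motion": [[[0.0006, 0, 0, 0, 0, 0, 0], [0.0012, 0, 0, 0, 0, 0, 0], [0.0012, 0, 0, 0, 0, 0, 0]]]}}

```text
t: 12.45
eef_pos: [0.5227, -0.0242, 0.0734]
ee_rot: [3.139, -0.001, -1.17]
force: [-0.7, 2.0, 1.3]
width: 0.0002
```

Call:
{"name": "jog_arm", "arguments": {"motion": [[[0.0006, 0, 0, 0, 0, 0, 0], [0.0012, 0, 0, 0, 0, 0, 0]]]}}

```text
t: 12.65
eef_pos: [0.5231, -0.0251, 0.0734]
ee_rot: [3.139, -0.001, -1.17]
force: [-3.1, 3.9, 1.5]
width: 0.0004
```

Call:
{"name": "jog_arm", "arguments": {"motion": [[[0.0005, 0, 0, 0, 0, 0, 0], [0.0005, 0, 0, 0, 0, 0, 0]]]}}

```text
t: 12.85
eef_pos: [0.5232, -0.0254, 0.0734]
ee_rot: [3.139, -0.001, -1.17]
force: [-2.5, 4.7, 2.1]
width: 0.0002
```

Call:
{"name": "jog_arm", "arguments": {"motion": [[[0.0005, 0, 0, 0, 0, 0, 0], [0.0005, 0, 0, 0, 0, 0, 0]]]}}

```text
t: 13.05
eef_pos: [0.5233, -0.0255, 0.0733]
ee_rot: [3.139, -0.0, -1.17]
force: [-2.8, 4.9, 1.3]
width: 0.0
```

Call:
{"name": "jog_arm", "arguments": {"motion": [[[0.0006, 0, 0, 0, 0, 0, 0], [0.001, 0, 0, 0, 0, 0, 0], [0.001, 0, 0, 0, 0, 0, 0]]]}}

```text
t: 13.35
eef_pos: [0.5236, -0.0261, 0.0734]
ee_rot: [3.139, 0.0, -1.17]
force: [-3.4, 6.0, 1.7]
width: 0.0005
```

Call:
{"name": "jog_arm", "arguments": {"motion": [[[0.0008, 0, 0, 0, 0, 0, 0], [0.0012, 0, 0, 0, 0, 0, 0], [0.0012, 0, 0, 0, 0, 0, 0]]]}}

```text
t: 13.65
eef_pos: [0.5239, -0.0269, 0.0734]
ee_rot: [3.139, 0.0, -1.17]
force: [-3.4, 6.1, 1.6]
width: 0.0003
```

Call:
{"name": "jog_arm", "arguments": {"motion": [[[0.0008, 0, 0, 0, 0, 0, 0], [0.0012, 0, 0, 0, 0, 0, 0], [0.0012, 0, 0, 0, 0, 0, 0]]]}}

```text
t: 13.95
eef_pos: [0.5242, -0.0277, 0.0734]
ee_rot: [3.139, 0.001, -1.17]
force: [-3.0, 5.7, 1.8]
width: 0.0005
```

Call:
{"name": "jog_arm", "arguments": {"motion": [[[0.0008, 0, 0, 0, 0, 0, 0], [0.0012, 0, 0, 0, 0, 0, 0], [0.0012, 0, 0, 0, 0, 0, 0]]]}}

```text
t: 14.25
eef_pos: [0.5245, -0.0285, 0.0733]
ee_rot: [3.139, 0.001, -1.17]
force: [-3.0, 6.4, 1.5]
width: 0.0004
```

Call:
{"name": "jog_arm", "arguments": {"motion": [[[0.0008, 0, 0, 0, 0, 0, 0], [0.0012, 0, 0, 0, 0, 0, 0], [0.0012, 0, 0, 0, 0, 0, 0]]]}}

```text
t: 14.55
eef_pos: [0.5247, -0.0289, 0.0734]
ee_rot: [3.14, 0.002, -1.17]
force: [-4.1, 8.9, 3.5]
width: 0.0007
```

```bash
python3 -c "
from h import *
pf()
a=optics.grab_frame('scene')[110:210,140:280,::-1]; cv2.imwrite('pics/scenec11.png',cv2.resize(a,None,fx=5.7,fy=5.7,interpolation=cv2.INTER_CUBIC))"
```

```text
push 9.81 lat -0.25 along 138.1 x -2.0 [ 0.5247 -0.0289  0.0734] 14.55
```

View pics/scenec11.png

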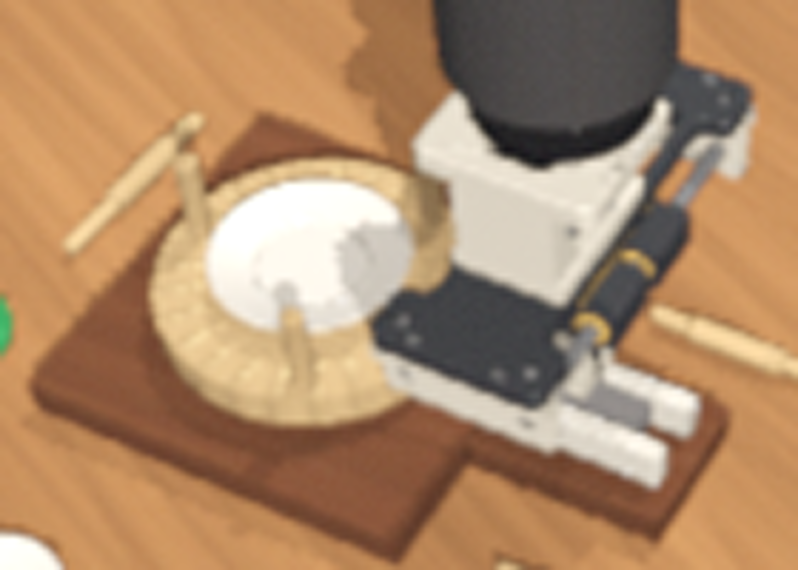

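The force is now rising to 9.8 N. The base has taken up its pivot play and the bolt is coming home, so I'll build up to 12–13 N.

Call:
{"name": "jog_arm", "arguments": {"motion": [[[0.0008, 0, 0, 0, 0, 0, 0], [0.0012, 0, 0, 0, 0, 0, 0], [0.0012, 0, 0, 0, 0, 0, 0]]]}}

```text
t: 14.9
eef_pos: [0.5247, -0.029, 0.0733]
ee_rot: [3.14, 0.004, -1.17]
force: [-5.3, 10.4, 4.1]
width: 0.001
```

Call:
{"name": "jog_arm", "arguments": {"motion": [[[0.0012, 0, 0, 0, 0, 0, 0], [0.0015, 0, 0, 0, 0, 0, 0], [0.0015, 0, 0, 0, 0, 0, 0], [0.0015, 0, 0, 0, 0, 0, 0], [0.0015, 0, 0, 0, 0, 0, 0], [0.0015, 0, 0, 0, 0, 0, 0]]]}}

```text
t: 15.5
eef_pos: [0.5248, -0.0292, 0.0733]
ee_rot: [3.14, 0.005, -1.17]
force: [-6.6, 12.9, 4.3]
width: 0.0005
```

That is 14.5 N, held for a moment with no further travel. I'll back off and look.

Call:
{"name": "jog_arm", "arguments": {"motion": [[[-0.002, 0, 0, 0, 0, 0, 0], [-0.006, 0, 0, 0, 0, 0, 0], [-0.012, 0, 0, 0, 0, 0, 0], [-0.018, 0, -0.005, 0, 0, 0, 0], [-0.02, 0, -0.03, 0, 0, 0, 0], [-0.03, 0, -0.07, 0, 0, 0, 0], [-0.06, 0, -0.11, 0, 0, 0, 0], [-0.1, 0, -0.15, 0, 0, 0, 0]]]}}

```text
t: 16.3
eef_pos: [0.488, 0.0583, 0.2214]
ee_rot: [3.141, 0.005, -1.172]
force: [2.7, 0.8, 0.5]
width: 0.0001
```

Run:
```python
from h import *
a=optics.grab_frame("scene")[110:210,140:280,::-1]; cv2.imwrite("pics/scenec12.png",cv2.resize(a,None,fx=5.7,fy=5.7,interpolation=cv2.INTER_CUBIC))
a=optics.grab_frame("top")[145:265,250:410,::-1]; cv2.imwrite("pics/topc12.png",cv2.resize(a,None,fx=5,fy=5,interpolation=cv2.INTER_CUBIC))
pf()
```

```text
push -0.21 lat 0.24 along 234.7 x 1.3 [0.4898 0.0613 0.225 ] 16.4
```

View pics/scenec12.png

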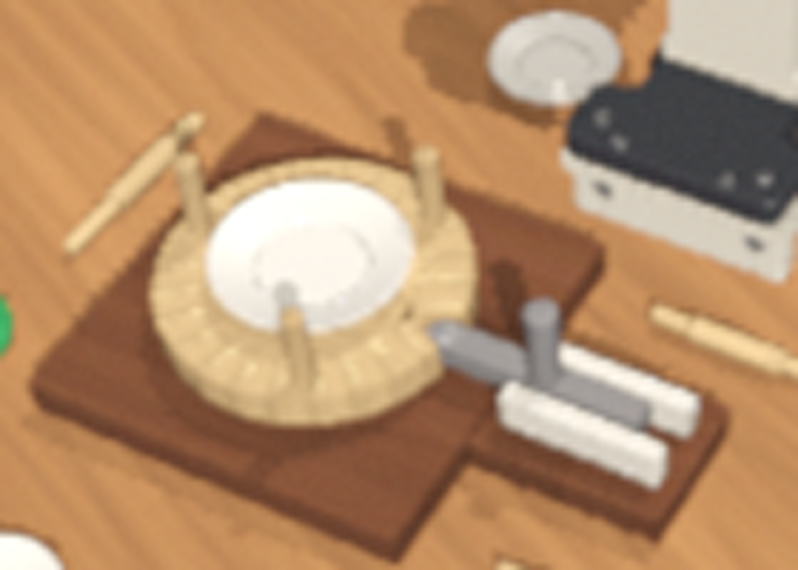

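View pics/topc12.png

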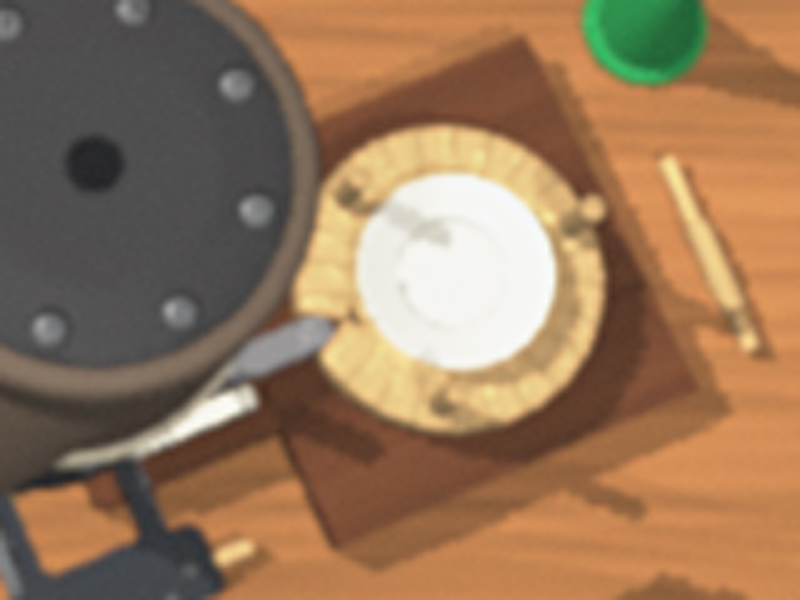

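The bolt nose sits in the notch, with its tip at (332,325) and the apex at about (348,317). The gap of roughly 8–10 mm matches an 8 mm nose in a 60° V. The bolt axis runs through the plate centre at (457,271), the base is flat, and the hand is clear.

```bash
python3 -c "
from station import arm
print(arm.job_done())"
```

```text
the job is handed in; nothing more can be done
None
```

I turned the base about 100° clockwise by one of its posts until the notch faced the bolt. I then pushed the bolt home by its knob, took the hand away and handed the job in. No verdict is reported.

**Turning the base:** The fingers straddled the post, and every force reading while turning was about 6 N or less. With the bolt still drawn out, the top view put the notch within about 1–2 mm of the bolt's line.

**Seating the bolt:** I pushed with closed fingers. The force rose in small steps, and the final push held at up to about 14.5 N with almost no further movement (0.2 mm). That was close to the 15 N top of the seating range, but under the 20 N limit.

**Last checks:**
- **Bolt:** both views show the nose in the notch. The gap ahead of its tip is about 8–10 mm, where about 8 mm is expected. That measurement is too coarse to confirm the 2.5 mm tolerance, so I relied on the firm stop.
- **Base and plate:** the base looked flat, and the plate lay centred on it and in line with the bolt. While the bolt was being pushed, the base shifted about 3–4 mm to the far side of its pivot play. That estimate is from the picture; the 2 mm play all round should keep it within 4 mm of the stand's centre.
- **Surroundings:** the hand was clear at about 0.22 m height. The cone and bails near the stand that I could see had not moved. I did not look at the ball or bail4 again, but the hand passed well above the ball and stayed away from bail4.

The two cameras disagreed by up to about 5 mm on single points, and by about 3 mm on the stand's position.

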